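# Load a slide magazine into a scanner and start it

### The job

Load the slide magazine into the slide scanner: lay it in the open track in front of the slot, leading end towards the slot, and let go of it there; then push it home by the middle of its end plate (it jams if pushed off-centre) until the plate closes against the housing. Only then turn the spring key clockwise to its stop for a moment and let go, so that it springs back and the scan runs. Leave the case, the eyepiece, the dropper bottle and the round dish where they stand.

Things in the scene. Friction and masses are not known exactly. Their poses are not given: they have to be found in the camera images.
- scanner: white slide scanner fixed on the bench. Origin on the bench top under the middle of its slot mouth; x points into the slot (the push direction), y to the left of that, z up. Housing x = 0 to 125 mm, 110 mm wide, 72 mm tall. On its left (+y) side a low pod, 30 mm tall, x = 10 to 95, y = 55 to 153 mm, with the key on top. An aluminium track lies in front of the slot, x = -135 to 0 mm
- track (a point): on the centre line of the open track, on its floor (8 mm above the bench), 65 mm before the slot mouth; axes as the scanner's. Two notched guide walls 64 mm apart inside, with lips flaring outward to 29 mm above the bench; the walls run on inside the housing. With its middle over this point the magazine lies wholly in the open track, its leading end 10 mm short of the mouth
- slot (a point): middle of the slot mouth in the housing's front face, 33 mm above the bench; axes as the scanner's. The mouth is 70 mm wide and reaches from the track floor to 58 mm above the bench
- plate_home (a point): where point magazine_plate must be when the magazine is fully home: 8 mm before the housing's front face, 42 mm above the bench, on the centre line; axes as the scanner's
- magazine: loose grey slide magazine, 0.25 kg. Origin at the middle of the body's underside; x to its leading end, z up. Body 110 mm long (x = -55 to 55), 46 wide, 18 tall. Low on each side at mid-length a square-ended shoe 40 mm long; 60 mm over both, so 2 mm play to each track wall. Skewed, a shoe's corner hooks in a wall notch (straighten it to free it). Home: x = 55, y = 0, z = 8 mm in the scanner's frame
- magazine_centre (a point): centre of the magazine, 21 mm above its underside at the middle of its length and width; axes as the magazine's. Here a ribbed block, to be gripped across its width, rises from the body, 76 mm long, 30 mm wide (y), from 18 to 42 mm above the underside
- magazine_plate (a point): push point: middle of the rear face (x = -63 mm) of the magazine's smooth, slippery steel end plate, 34 mm above the underside; axes as the magazine's. Plate 110 mm wide, 8 thick, 23 to 46 mm above the underside; its outer 12 mm at each side are flanges turned back 12 mm (to x = -75), 86 mm clear between. It slides with a few newtons pushed here, but can jam if pushed over 10 mm off the middle or at a flange
- key (a joint): turn of the key in rad: 0 at rest, grows clockwise seen from above, stop at 1.1 (63 degrees). A spring of 0.10 N m/rad returns it to 0 when let go. Start position: beyond 0.85
- key_grip (a point): middle of the key's upright black bow, on its vertical turning axis, 55 mm above the bench (25 mm above the pod). Bow 32 mm long, 9 mm thick, 42 to 68 mm above the bench; at rest its length lies along the scanner's x. Site x along the bow's length, y across its thickness, z up; turns with the key
- case_40: loose round plastic case with a black screw cap, 39 mm across, 55 mm tall, standing to the right of the track; origin at the middle of its underside. A bystander
- eyepiece: loose black and silver microscope eyepiece, 37 mm across, 42 mm tall, standing to the right of the track; origin at the middle of its underside. A bystander
- stain_a: loose amber glass dropper bottle, 37 mm across, 107 mm tall, standing to the right of the scanner housing; origin at the middle of its underside. A bystander
- dish_1: loose covered round dish, 60 mm across, 14 mm tall, on the bench beyond the magazine; origin at the middle of its underside. A bystander

How it is judged:
By the outcome, as a careful person would: the job done as asked, in the order asked, and still so for the second after the job is handed in, with the robot touching nothing.
It also fails if it takes over 72 s, if anything falls off the work surface, if the arm or the gripper's body presses on something with over 40 N, if the wrist force passes 120 N, or if a joint passes its speed limit or range.

### The arm

A 6-joint arm with a two-finger parallel gripper is mounted at the origin on a cart in front of the work surface, level with it; the furniture and walls round the work are solid. World frame = base frame: x ahead of the robot, y to its left, z up, the work surface at z = 0. Lengths are in m, angles in rad, forces in N, time in s.
With the tool pointing down it reaches from about 0.4 to 0.825 m from the base axis. Payload 7 kg.
Tool frame: the origin (TCP) lies on the centre line of the jaws, within the pads' length; the fingertips stand 14 mm ahead of it and the grasp point (between the pads) lies 5 mm behind it; z points along the fingers, y is the line along which they close (so a half turn about z gives the same grasp; the last joint's range is limited). The gripper opens to 88 mm and grips with 3 to 60 N. Pads are 19 mm wide; open, the fingers measure 130 mm over their backs; the gripper's body (78 mm by 193 mm) begins 47 mm behind the grasp point.
Start: joints at [-1.026, 0.359, 0.012, 0, -1.224, -0.288], TCP at [0.171, -0.653, 0.241] pointing down, gripper open.
Joint ranges: [-3.07, 3.07], [-1.43, 2.12], [-1.02, 1.25], [-3.03, 1.67], [-3.05, -0], [-3.03, 3.03]. Speed limits (rad/s): [2.39, 2.39, 3.01, 3.14, 3.14, 3.14].

### API

Orientations are given as a unit quaternion [w, x, y, z].
In Python, from workcell import arm gives the robot as it stands. The module is installed in compiled form; this text tells all that it offers.
- The arm moves only by the tool servo_tool, never from a script. Its argument "targets" is a list of rows, each an object with "dp": the shift along the tool's x, y, z in mm, a list of three; "angular": the turn, a rotation vector about the tool's x, y, z in rad, a list of three; "gripper": the closure, from -1 (fully open) to 1 (shut). A call has 1 to 8 rows; each row is the pose to reach, as a shift and turn from the pose commanded when the call began, along the tool's axes at that moment; what a row does not reach only later rows make up. A row lasts 1/10 s, in which the tool goes at most 50 mm and 8.59 degrees, less where a joint would pass 70% of its speed; a pose out of reach is approached as far as the arm can. A call with a gripper value outside its range is refused whole. The fingers move at their own pace and stop on an object; "squeeze" is the grip in N (left out, the last holds). Time passes only in rows, so rows that repeat a pose let the fingers close. It gives the time, the measured TCP pose, the force, the opening and the grip force at its end, in the units of the state.
- arm.read_state(): the state, without advancing time (a new reading comes with each control period).
- arm.get_image(name): name is "side" or "top" or "wrist"; returns a dict with "img" (400x640x3 uint8, blue, green, red), "vertical_fov" (degrees; the focal length in pixels is half the picture's height over the tangent of half this angle, whatever the lens; pixels are square), "cx", "cy" (the principal point, pixels), "position" and "attitude" of the camera in the world; the wrist camera has in their place "T_tool_cam" (4x4, takes a point from camera to tool coordinates, whose origin is the TCP and whose axes are the flange's). Camera axes: x right, y up, looking along -z (the intrinsics and any distortion apply to the point x, -y, -z); pixel columns grow to the right and rows downward; lengths in m; the calibration is good to about 2 mm. A picture is of the moment at which its call begins: read the wrist's pose just before it. There is no depth.
- arm.finish_job(): hands the job in; it is judged then, once.
The state is a dict: "time_s": time; "joints": joint angles; "dq": joint speeds; "effort": joint torques, N m; "tool_pos": TCP position; "eef_rot": TCP orientation; "force": force on the tool from outside, world axes, zero at the start; "wrist_torque": the same for the moment, N m; "gripper_width": finger opening in m; "finger_force": force on a finger pad.
Only numpy, scipy, OpenCV 4.12 (cv2) and the standard library are available. Lean on these libraries where they do the work, as an engineer would, in place of code of your own. Each camera call takes 0.05 s, during which the arm holds its last target. There are 200 camera calls.

## Working session

There is one attempt and no reset: what is moved stays moved. The work goes in short steps, Python scripts to look and compute and a tool call to move; the robot and the scene stay as the last step left them, time stands still between calls to the robot, and variables do not carry over. Pictures are saved under pics/ and viewed, at most 10 in all, crops included, and the job is handed in when it is done.

Besides the shell and the picture viewer there is one more tool, called after ">>>" as name([rows], argument=value, ...), one row to a line, values as JSON. servo_tool: Moves the arm, as the interface text tells. Its arguments: {"type":"object","properties":{"targets":{"type":"array"},"squeeze":{"type":"number"}},"required":["targets"]}

```bash
mkdir -p pics
cat > h.py <<'E'
import numpy as np, cv2
from scipy.spatial.transform import Rotation as R
from workcell import arm
def grab(name,fn):
    s=arm.read_state(); d=arm.get_image(name); cv2.imwrite(f'pics/{fn}.png',d['img'])
    m={k:np.array(v) for k,v in d.items() if k!='img'}
    q=np.array(s['eef_rot']); m['tp']=np.array(s['tool_pos']); m['tr']=q
    np.savez(f'pics/{fn}.npz',**m); return d,s
E
python3 - <<'E'
from h import *
for n in('top','side'):
    d,s=grab(n,n+'0'); print({k:v for k,v in d.items() if k!='img'})
print(s)
E
```

```text
{'vertical_fov': 44.32635519039856, 'cx': 317.18063626753076, 'cy': 193.3793346633906, 'position': array([ 0.41975315, -0.07268113,  1.57677466]), 'attitude': array([ 0.70706264,  0.04369996, -0.03259634, -0.70504625])}
{'vertical_fov': 50.77812545336377, 'cx': 319.7474108363542, 'cy': 204.30040772118076, 'position': array([ 0.18870375, -1.04199435,  0.69741842]), 'attitude': array([ 0.8543563 ,  0.4858049 , -0.09751406, -0.15671607])}
{'time_s': 0.05, 'joints': array([-1.02592131e+00,  3.59383001e-01,  1.10732698e-02, -3.36803393e-04,
       -1.22411463e+00, -2.88105967e-01]), 'dq': array([ 0.00047672, -0.00116943,  0.00183151, -0.00060359, -0.00123266,
        0.00059086]), 'effort': array([-1.69296403e-03, -5.84676468e+01,  2.94057691e+01,  7.02589586e+00,
        1.02482422e-02, -5.01581872e-05]), 'tool_pos': array([ 0.1712788 , -0.65242838,  0.23963387]), 'eef_rot': array([-1.84513621e-04, -1.27975212e-01,  9.91777020e-01,  8.08487531e-04]), 'force': array([-0.03034992,  0.17069815, -0.51843107]), 'wrist_torque': array([ 0.01674851, -0.02278915, -0.05596245]), 'finger_force': 0.0, 'gripper_width': 0.08773015480720507}
```

View pics/top0.png

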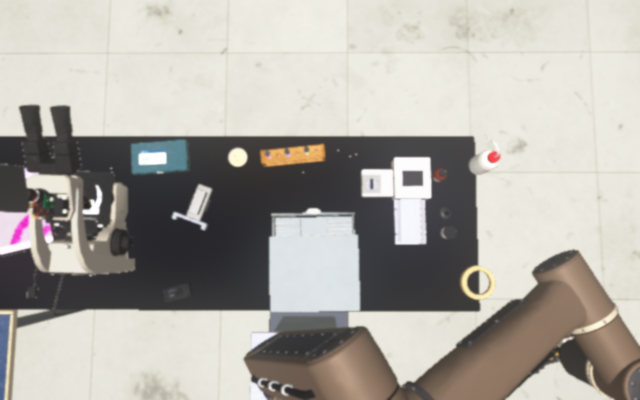

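View pics/side0.png

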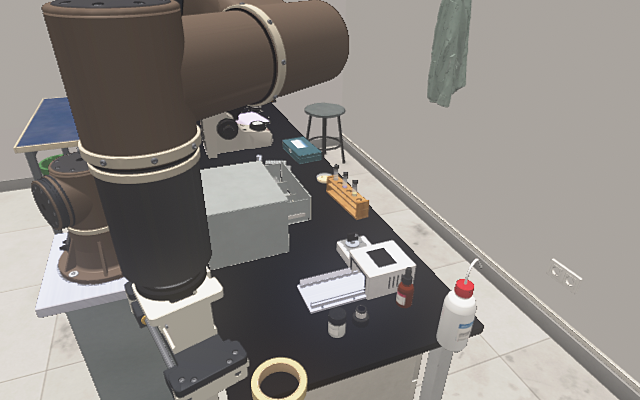

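The top view shows the magazine at about (197,205), with its plate end at (190,219) and its leading end up at (205,187). The scanner housing is at (412,178), the track runs from (410,199) to (410,243), and the key is at (372,183). A tall grey box stands between them. The side view agrees with this layout.

```bash
cat >> h.py <<'E'
def ray(fn,uv):
    m=np.load(f'pics/{fn}.npz'); f=200/np.tan(np.radians(float(m['vertical_fov']))/2)
    uv=np.atleast_2d(uv).astype(float)
    c=np.c_[(uv[:,0]-m['cx'])/f,-(uv[:,1]-m['cy'])/f,-np.ones(len(uv))]
    rot=lambda q:R.from_quat(np.r_[q[1:],q[0]]).as_matrix()
    if 'T_tool_cam' in m:
        T=m['T_tool_cam']; Rt=rot(m['tr']); return Rt@T[:3,3]+m['tp'], c@(Rt@T[:3,:3]).T
    return m['position'], c@rot(m['attitude']).T
def px(fn,uv,z):
    p,d=ray(fn,uv); t=(np.broadcast_to(z,len(d))-p[2])/d[:,2]; return p+d*t[:,None]
def totool(dw):  # world vector -> tool axes, mm
    s=arm.read_state(); q=s['eef_rot']; return R.from_quat(np.r_[q[1:],q[0]]).inv().apply(dw)*1000
E
python3 - <<'E'
from h import *
np.set_printoptions(precision=3,suppress=True)
import math
pts=dict(magfront=(205,187,.03),magplate=(190,219.5,.05),plL=(173,213,.05),plR=(207,227,.05),hFL=(393.5,198,.072),hFR=(431,198,.072),hBL=(394,157,.072),hBR=(430,157,.072),trL=(394.5,244,.02),trR=(426.5,244,.02),key=(372,183,.055),box=(270,235,.15),boxr=(359,235,.15),boxtop=(312,213,.15),dish=(237,157,.014),case=(448,233,.05),eye=(446,213,.04))
for k,v in pts.items(): print(k,px('top0',v[:2],v[2])[0])
# box height: top-right-far corner side (290,240?) 
print(px('side0',[(338,335),(361,319),(299,298),(352,240)],[0,0,.02,.055]))
d=np.array(cv2.imread('pics/top0.png'));c=cv2.resize(d[130:260,150:460],None,fx=2.58,fy=2.58,interpolation=cv2.INTER_CUBIC)
cv2.imwrite('pics/topc.png',c)
E
```

```text
magfront [0.607 0.309 0.03 ]
magplate [0.502 0.349 0.05 ]
plL [0.523 0.403 0.05 ]
plR [0.479 0.295 0.05 ]
hFL [ 0.569 -0.283  0.072]
hFR [ 0.569 -0.398  0.072]
hBL [ 0.697 -0.286  0.072]
hBR [ 0.697 -0.398  0.072]
trL [ 0.429 -0.292  0.02 ]
trR [ 0.429 -0.392  0.02 ]
key [ 0.618 -0.219  0.055]
box [0.453 0.086 0.15 ]
boxr [ 0.453 -0.171  0.15 ]
boxtop [ 0.517 -0.035  0.15 ]
dish [0.707 0.212 0.014]
case [ 0.463 -0.453  0.05 ]
eye [ 0.525 -0.451  0.04 ]
[[ 0.464 -0.47   0.   ]
 [ 0.53  -0.446  0.   ]
 [ 0.415 -0.355  0.02 ]
 [ 0.604 -0.233  0.055]]
```

View pics/topc.png

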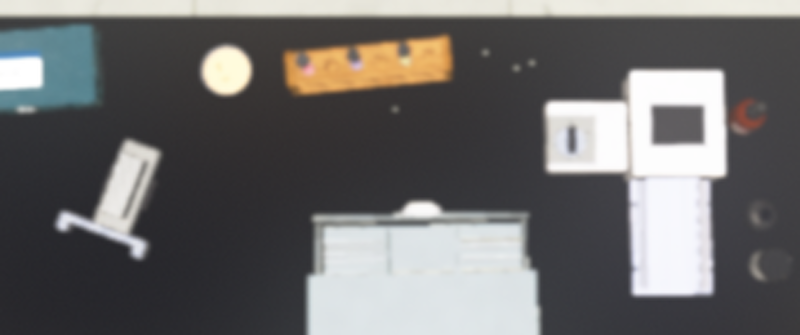

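Measured against the given sizes, the housing is 0.128 × 0.115 m and its front face is at x≈0.569, which fits. The magazine is at about (0.555, 0.329) with yaw about -22°. I'll go above the track first and look on the way.

>>> servo_tool([
  {"dp": [-381, 233, -80], "angular": [0, 0, 0.257], "gripper": -1},
  {"dp": [-381, 233, -80], "angular": [0, 0, 0.257], "gripper": -1},
  {"dp": [-381, 233, -80], "angular": [0, 0, 0.257], "gripper": -1},
  {"dp": [-381, 233, -80], "angular": [0, 0, 0.257], "gripper": -1},
  {"dp": [-381, 233, -80], "angular": [0, 0, 0.257], "gripper": -1},
  {"dp": [-381, 233, -80], "angular": [0, 0, 0.257], "gripper": -1},
  {"dp": [-381, 233, -80], "angular": [0, 0, 0.257], "gripper": -1},
  {"dp": [-381, 233, -80], "angular": [0, 0, 0.257], "gripper": -1},
])

```text
time_s: 0.9
tool_pos: [0.4442, -0.3679, 0.3111]
eef_rot: [-0.0, 0.0, 1.0, 0.0]
force: [0.4, -1.3, -0.4]
gripper_width: 0.0877
finger_force: 0.0
```

Run:
```python
from h import *
d,s=grab('wrist','w1'); print(s['tool_pos'],s['eef_rot'],np.abs(s['dq']).max(),d['T_tool_cam'],d['vertical_fov'],arm.read_state()['tool_pos'])
```

```text
[ 0.44418532 -0.3678937   0.31114626] [-5.28746611e-05  6.26001660e-05  9.99999992e-01  9.93226462e-05] 0.84335370497452 [[ 6.77252919e-04  9.51144984e-01  3.08743845e-01  8.39313947e-02]
 [ 9.99998742e-01 -1.08699976e-03  1.15513978e-03  6.00989926e-04]
 [ 1.43430989e-03  3.08742674e-01 -9.51144523e-01 -1.44033005e-01]
 [ 0.00000000e+00  0.00000000e+00  0.00000000e+00  1.00000000e+00]] 61.5589272809274 [ 0.44885216 -0.36450784  0.31246763]
```

View pics/w1.png

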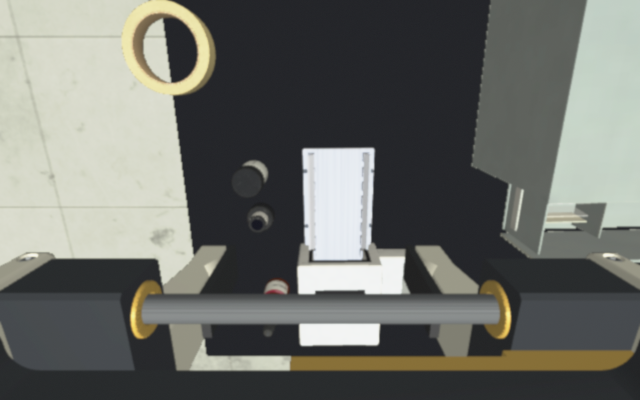

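>>> servo_tool([
  {"dp": [0, 0, 0], "angular": [0, 0, 0], "gripper": -1},
  {"dp": [0, 0, 0], "angular": [0, 0, 0], "gripper": -1},
])

```text
time_s: 1.15
tool_pos: [0.4432, -0.3694, 0.3104]
eef_rot: [-0.0, -0.0, 1.0, 0.0]
force: [-0.5, -0.5, 0.6]
gripper_width: 0.0878
finger_force: 0.0
```

Run:
```python
from h import *
d,s=grab('wrist','w2'); print(s['tool_pos'],np.abs(s['dq']).max())
cv2.imwrite('pics/w2c.png',cv2.resize(d['img'][120:300,220:440],None,fx=3.3,fy=3.3,interpolation=cv2.INTER_CUBIC))
```

```text
[ 0.44322035 -0.36935476  0.31041993] 0.029369952026551637
```

View pics/w2c.png

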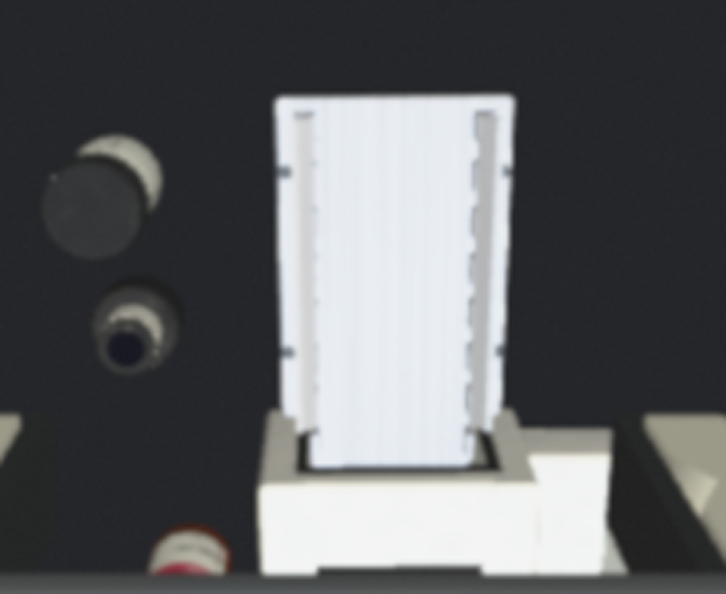

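Run:
```python
from h import *
np.set_printoptions(precision=4,suppress=True)
P=np.array([(277,98),(514,98),(283,415),(502,415),(317,120),(474,120),(312,425),(470,425),(261,485),(536,485)],float)
P=P/3.3+[220,120]
print(px('w2',P,[.008]*8+[.072]*2))
```

```text
[[ 0.4311 -0.3908  0.008 ]
 [ 0.431  -0.2953  0.008 ]
 [ 0.5715 -0.3901  0.008 ]
 [ 0.5713 -0.2932  0.008 ]
 [ 0.44   -0.3747  0.008 ]
 [ 0.4399 -0.311   0.008 ]
 [ 0.5763 -0.3772  0.008 ]
 [ 0.5762 -0.3072  0.008 ]
 [ 0.5708 -0.3959  0.072 ]
 [ 0.5706 -0.2894  0.072 ]]
```

Run:
```python
from h import *
for z in(.1,.15,.2,.25): print(z,px('w1',(545,243),z)[0],px('top0',(358.5,234.6),z)[0])
```

```text
0.1 [ 0.52541383 -0.10750671  0.1       ] [ 0.45586577 -0.17336612  0.1       ]
0.15 [ 0.50216635 -0.14407944  0.15      ] [ 0.45464308 -0.16995717  0.15      ]
0.2 [ 0.47891888 -0.18065217  0.2       ] [ 0.45342039 -0.16654823  0.2       ]
0.25 [ 0.45567141 -0.21722491  0.25      ] [ 0.45219771 -0.16313928  0.25      ]
```

>>> servo_tool([
  {"dp": [-20, 380, -20], "angular": [0, 0, 0], "gripper": -1},
  {"dp": [-20, 380, -20], "angular": [0, 0, 0], "gripper": -1},
  {"dp": [-20, 380, -20], "angular": [0, 0, 0], "gripper": -1},
  {"dp": [-20, 380, -20], "angular": [0, 0, 0], "gripper": -1},
  {"dp": [-20, 380, -20], "angular": [0, 0, 0], "gripper": -1},
  {"dp": [-20, 380, -20], "angular": [0, 0, 0], "gripper": -1},
  {"dp": [-20, 380, -20], "angular": [0, 0, 0], "gripper": -1},
  {"dp": [-20, 380, -20], "angular": [0, 0, 0], "gripper": -1},
])

```text
time_s: 2.0
tool_pos: [0.463, 0.0115, 0.331]
eef_rot: [0.0, 0.001, 1.0, 0.0]
force: [1.2, -1.0, -0.0]
gripper_width: 0.0877
finger_force: 0.0
```

>>> servo_tool([
  {"dp": [-27, 344, 0], "angular": [0, 0, 0.384], "gripper": -1},
  {"dp": [-27, 344, 0], "angular": [0, 0, 0.384], "gripper": -1},
  {"dp": [-27, 344, 0], "angular": [0, 0, 0.384], "gripper": -1},
  {"dp": [-27, 344, 0], "angular": [0, 0, 0.384], "gripper": -1},
  {"dp": [-27, 344, 0], "angular": [0, 0, 0.384], "gripper": -1},
  {"dp": [-27, 344, 0], "angular": [0, 0, 0.384], "gripper": -1},
  {"dp": [-27, 344, 0], "angular": [0, 0, 0.384], "gripper": -1},
  {"dp": [-27, 344, 0], "angular": [0, 0, 0.384], "gripper": -1},
])

```text
time_s: 2.8
tool_pos: [0.4911, 0.3572, 0.3286]
eef_rot: [-0.001, 0.191, 0.982, -0.001]
force: [0.4, -1.3, -0.6]
gripper_width: 0.0877
finger_force: 0.0
```

>>> servo_tool([
  {"dp": [0, 0, 0], "angular": [0, 0, 0], "gripper": -1},
])

```text
time_s: 2.9
tool_pos: [0.4909, 0.3542, 0.3293]
eef_rot: [-0.001, 0.191, 0.982, -0.001]
force: [-0.5, -1.1, 0.3]
gripper_width: 0.0877
finger_force: 0.0
```

Run:
```python
from h import *
d,s=grab('wrist','w3'); print(s['tool_pos'],s['eef_rot'],s['joints'],np.abs(s['dq']).max())
```

```text
[0.49087398 0.35415162 0.32930528] [-6.16521219e-04  1.91048044e-01  9.81579712e-01 -1.23832693e-03] [ 9.47366154e-01  2.03011753e-01 -2.67236976e-03 -8.68107397e-05
 -1.36787752e+00 -2.90260473e+00] 0.039862349632997694
```

View pics/w3.png

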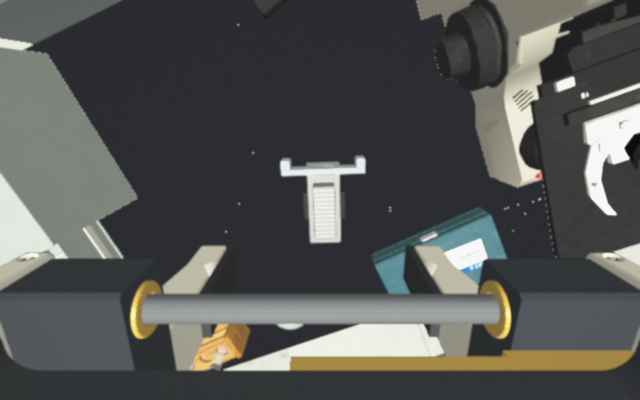

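Run:
```python
from h import *
np.set_printoptions(precision=4,suppress=True)
P=[(281,175.5),(366,172.5),(309.5,243),(341.5,241.5),(313.5,184),(333.5,183.5)]
w=px('w3',P,[.046,.046,.018,.018,.042,.042]);print(w)
img=cv2.imread('pics/w3.png')
v=w[1]-w[0];print('plate len',np.linalg.norm(v),np.degrees(np.arctan2(v[1],v[0]))-90)
f=(w[2]+w[3])/2;p=(w[0]+w[1])/2;h=f-p;print('len front-plate',np.linalg.norm(h[:2]),np.degrees(np.arctan2(h[1],h[0])))
b=(w[4]+w[5])/2; print('front lead',f,p,b)
th=np.arctan2(h[1],h[0]);u=np.array([np.cos(th),np.sin(th)]);print('centre est',p[:2]+55*u/1000,f[:2]-.055*u)
```

```text
[[0.4887 0.2992 0.046 ]
 [0.5264 0.4034 0.046 ]
 [0.6034 0.2908 0.018 ]
 [0.6188 0.3358 0.018 ]
 [0.5161 0.3337 0.042 ]
 [0.5254 0.3586 0.042 ]]
plate len 0.1108267577820046 -19.867580416044134
len front-plate 0.11031369161429962 -20.14968396694198
front lead [0.6111 0.3133 0.018 ] [0.5075 0.3513 0.046 ] [0.5207 0.3462 0.042 ]
centre est [0.5592 0.3324] [0.5595 0.3323]
```

>>> servo_tool([
  {"dp": [-72, 5, 150], "angular": [0, 0, -0.035], "gripper": -1},
  {"dp": [-72, 5, 150], "angular": [0, 0, -0.035], "gripper": -1},
  {"dp": [-72, 5, 200], "angular": [0, 0, -0.035], "gripper": -1},
  {"dp": [-72, 5, 250], "angular": [0, 0, -0.035], "gripper": -1},
  {"dp": [-72, 5, 280], "angular": [0, 0, -0.035], "gripper": -1},
  {"dp": [-72, 5, 292], "angular": [0, 0, -0.035], "gripper": -1},
  {"dp": [-72, 5, 292], "angular": [0, 0, -0.035], "gripper": -1},
  {"dp": [-72, 5, 292], "angular": [0, 0, -0.035], "gripper": -1},
])

```text
time_s: 3.75
tool_pos: [0.5594, 0.33, 0.0391]
eef_rot: [-0.0, 0.174, 0.985, -0.001]
force: [-0.0, 0.5, 0.8]
gripper_width: 0.0878
finger_force: 0.0
```

>>> servo_tool([
  {"dp": [0, 2, 0], "angular": [0, 0, 0], "gripper": 1},
  {"dp": [0, 2, 0], "angular": [0, 0, 0], "gripper": 1},
  {"dp": [0, 2, 0], "angular": [0, 0, 0], "gripper": 1},
  {"dp": [0, 2, 0], "angular": [0, 0, 0], "gripper": 1},
  {"dp": [0, 2, 0], "angular": [0, 0, 0], "gripper": 1},
  {"dp": [0, 2, 0], "angular": [0, 0, 0], "gripper": 1},
  {"dp": [0, 2, 0], "angular": [0, 0, 0], "gripper": 1},
  {"dp": [0, 2, 0], "angular": [0, 0, 0], "gripper": 1},
], squeeze=30)

```text
time_s: 4.55
tool_pos: [0.5595, 0.3335, 0.0388]
eef_rot: [-0.0, 0.174, 0.985, -0.0]
force: [-0.8, -0.1, -0.4]
gripper_width: 0.0294
finger_force: 30.0
```

>>> servo_tool([
  {"dp": [0, 0, -30], "angular": [0, 0, 0], "gripper": 1},
  {"dp": [0, 0, -70], "angular": [0, 0, 0], "gripper": 1},
  {"dp": [0, 0, -120], "angular": [0, 0, -0.1], "gripper": 1},
  {"dp": [0, 0, -170], "angular": [0, 0, -0.2], "gripper": 1},
  {"dp": [0, 0, -220], "angular": [0, 0, -0.3], "gripper": 1},
  {"dp": [0, 0, -250], "angular": [0, 0, -0.349], "gripper": 1},
  {"dp": [0, 0, -262], "angular": [0, 0, -0.349], "gripper": 1},
  {"dp": [0, 0, -262], "angular": [0, 0, -0.349], "gripper": 1},
])

```text
time_s: 5.35
tool_pos: [0.5599, 0.3341, 0.302]
eef_rot: [0.001, 0.001, 1.0, 0.001]
force: [0.3, 0.4, -2.8]
gripper_width: 0.0297
finger_force: 30.0
```

>>> servo_tool([
  {"dp": [0, -25, 0], "angular": [0, 0, 0], "gripper": 1},
  {"dp": [0, -65, 0], "angular": [0, 0, 0], "gripper": 1},
  {"dp": [0, -110, 0], "angular": [0, 0, 0], "gripper": 1},
  {"dp": [5, -155, 0], "angular": [0, 0, 0], "gripper": 1},
  {"dp": [10, -200, 0], "angular": [0, 0, 0], "gripper": 1},
  {"dp": [15, -245, 0], "angular": [0, 0, 0], "gripper": 1},
  {"dp": [20, -290, 0], "angular": [0, 0, 0], "gripper": 1},
  {"dp": [25, -335, 0], "angular": [0, 0, 0], "gripper": 1},
])

```text
time_s: 6.15
tool_pos: [0.5327, -0.0036, 0.2982]
eef_rot: [-0.002, 0.001, 1.0, -0.0]
force: [1.7, -0.4, -0.2]
gripper_width: 0.0297
finger_force: 30.0
```

>>> servo_tool([
  {"dp": [5, -45, 0], "angular": [0, 0, 0], "gripper": 1},
  {"dp": [10, -90, 0], "angular": [0, 0, 0], "gripper": 1},
  {"dp": [15, -135, 0], "angular": [0, 0, 0], "gripper": 1},
  {"dp": [20, -180, 0], "angular": [0, 0, 0], "gripper": 1},
  {"dp": [25, -225, 0], "angular": [0, 0, 0], "gripper": 1},
  {"dp": [30, -270, 0], "angular": [0, 0, 0], "gripper": 1},
  {"dp": [33, -310, 0], "angular": [0, 0, 0], "gripper": 1},
  {"dp": [33, -340, 0], "angular": [0, 0, 0], "gripper": 1},
])

```text
time_s: 6.95
tool_pos: [0.4993, -0.3434, 0.2977]
eef_rot: [-0.002, 0.002, 1.0, 0.001]
force: [0.4, 0.2, -2.0]
gripper_width: 0.0295
finger_force: 30.0
```

>>> servo_tool([
  {"dp": [0, 0, 60], "angular": [0, 0, 0], "gripper": 1},
  {"dp": [0, 0, 100], "angular": [0, 0, 0], "gripper": 1},
  {"dp": [0, 0, 140], "angular": [0, 0, 0], "gripper": 1},
  {"dp": [0, 0, 160], "angular": [0, 0, 0], "gripper": 1},
  {"dp": [0, 0, 160], "angular": [0, 0, 0], "gripper": 1},
  {"dp": [0, 0, 160], "angular": [0, 0, 0], "gripper": 1},
])

```text
time_s: 7.55
tool_pos: [0.5006, -0.3413, 0.1398]
eef_rot: [-0.001, 0.0, 1.0, 0.0]
force: [0.6, -0.3, -1.8]
gripper_width: 0.0295
finger_force: 30.0
```

Run:
```python
from h import *
d,s=grab('wrist','w4'); print(s['tool_pos'],s['eef_rot'],s['gripper_width'],s['finger_force'])
cv2.imwrite('pics/w4c.png',cv2.resize(d['img'][60:320,160:480],None,fx=2.3,fy=2.3,interpolation=cv2.INTER_CUBIC))
```

```text
[ 0.50059555 -0.34133539  0.13980935] [-1.37813435e-03  4.12508536e-04  9.99998926e-01  2.80935626e-04] 0.029510241032155646 29.998822510242462
```

View pics/w4c.png

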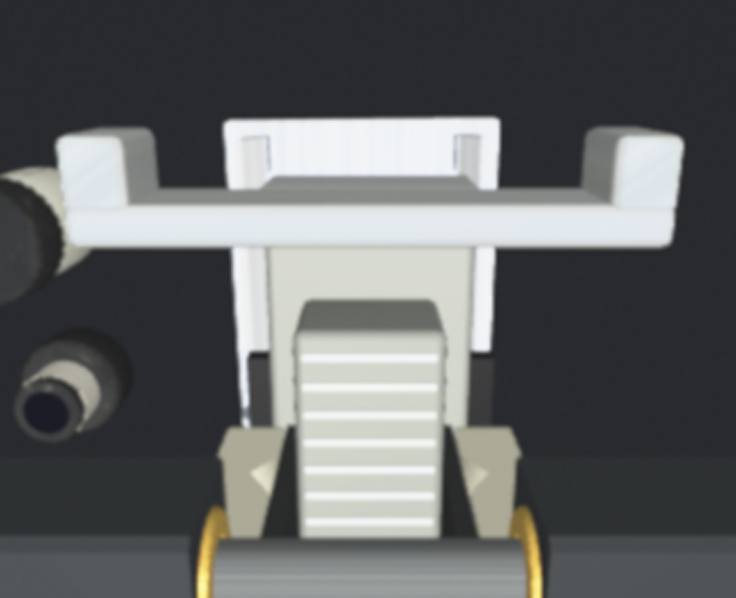

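Run:
```python
from h import *
np.set_printoptions(precision=4,suppress=True)
P=np.array([(225,122),(498,120),(66,209),(673,206),(66,246),(671,244),(296,334),(443,334),(272,300),(470,300)],float)/2.3+[160,60]
w=px('w4',P,[.008]*2+[.147]*2+[.147]*2+[.143]*2+[.119]*2);print(w)
for i in range(0,10,2): print((w[i]+w[i+1])[:2]/2, np.linalg.norm(w[i+1]-w[i]),np.degrees(np.arctan2(w[i+1][0]-w[i][0],w[i+1][1]-w[i][1])))
```

```text
[[ 0.4316 -0.3906  0.008 ]
 [ 0.431  -0.2962  0.008 ]
 [ 0.4393 -0.3947  0.147 ]
 [ 0.4387 -0.2868  0.147 ]
 [ 0.446  -0.3955  0.147 ]
 [ 0.4456 -0.2863  0.147 ]
 [ 0.464  -0.3548  0.143 ]
 [ 0.464  -0.3265  0.143 ]
 [ 0.4641 -0.3623  0.119 ]
 [ 0.464  -0.3183  0.119 ]]
[ 0.4313 -0.3434] 0.0944520932441567 -0.4002925168319783
[ 0.439  -0.3407] 0.10784496609213226 -0.2829701295148992
[ 0.4458 -0.3409] 0.10911283926874223 -0.19444486780176273
[ 0.464  -0.3407] 0.02829955485547054 -0.008161149595292
[ 0.4641 -0.3403] 0.04397772674142326 -0.005748828533931433
```

>>> servo_tool([
  {"dp": [0, -2, 40], "angular": [0, 0, 0], "gripper": 1},
  {"dp": [0, -2, 65], "angular": [0, 0, 0], "gripper": 1},
  {"dp": [0, -2, 75], "angular": [0, 0, 0], "gripper": 1},
  {"dp": [0, -2, 80], "angular": [0, 0, 0], "gripper": 1},
  {"dp": [0, -2, 83], "angular": [0, 0, 0], "gripper": 1},
  {"dp": [0, -2, 86], "angular": [0, 0, 0], "gripper": 1},
  {"dp": [0, -2, 89], "angular": [0, 0, 0], "gripper": 1},
  {"dp": [0, -2, 91], "angular": [0, 0, 0], "gripper": 1},
], squeeze=20)

```text
time_s: 8.4
tool_pos: [0.5019, -0.3433, 0.0503]
eef_rot: [0.0, 0.0, 1.0, -0.0]
force: [0.0, 1.5, -2.3]
gripper_width: 0.0298
finger_force: 20.0
```

>>> servo_tool([
  {"dp": [0, 0, 1], "angular": [0, 0, 0], "gripper": 1},
  {"dp": [0, 0, 2], "angular": [0, 0, 0], "gripper": 1},
  {"dp": [0, 0, 2], "angular": [0, 0, 0], "gripper": 1},
])

```text
time_s: 8.7
tool_pos: [0.5016, -0.3432, 0.0478]
eef_rot: [-0.0, 0.0, 1.0, 0.0]
force: [-0.1, 0.7, -1.1]
gripper_width: 0.0292
finger_force: 20.0
```

>>> servo_tool([
  {"dp": [0, 0, 1], "angular": [0, 0, 0], "gripper": 1},
  {"dp": [0, 0, 1], "angular": [0, 0, 0], "gripper": 1},
])

```text
time_s: 8.9
tool_pos: [0.5016, -0.3432, 0.0468]
eef_rot: [-0.0, 0.0, 1.0, -0.0]
force: [-0.6, 0.2, -1.8]
gripper_width: 0.0296
finger_force: 20.0
```

>>> servo_tool([
  {"dp": [0, 0, 1], "angular": [0, 0, 0], "gripper": 1},
  {"dp": [0, 0, 1], "angular": [0, 0, 0], "gripper": 1},
])

```text
time_s: 9.1
tool_pos: [0.5016, -0.3432, 0.0467]
eef_rot: [0.0, -0.0, 1.0, -0.0]
force: [-2.3, 2.2, 5.7]
gripper_width: 0.0298
finger_force: 20.0
```

>>> servo_tool([
  {"dp": [0, 0, 0], "angular": [0, 0, 0], "gripper": 0},
  {"dp": [0, 0, 0], "angular": [0, 0, 0], "gripper": -0.1},
  {"dp": [0, 0, 0], "angular": [0, 0, 0], "gripper": -0.1},
  {"dp": [0, 0, -15], "angular": [0, 0, 0], "gripper": -0.1},
  {"dp": [0, 0, -50], "angular": [0, 0, 0], "gripper": -0.1},
  {"dp": [0, 0, -90], "angular": [0, 0, 0], "gripper": -0.1},
  {"dp": [0, 0, -120], "angular": [0, 0, 0], "gripper": -0.1},
  {"dp": [0, 0, -120], "angular": [0, 0, 0], "gripper": -0.1},
])

```text
time_s: 9.9
tool_pos: [0.5041, -0.3445, 0.171]
eef_rot: [0.004, -0.0, 1.0, -0.002]
force: [0.3, 0.3, 0.4]
gripper_width: 0.0482
finger_force: 0.0
```

>>> servo_tool([
  {"dp": [40, 0, -20], "angular": [0, 0, 0], "gripper": -0.1},
  {"dp": [70, 0, -40], "angular": [0, 0, 0], "gripper": 1},
  {"dp": [70, 0, -40], "angular": [0, 0, 0], "gripper": 1},
  {"dp": [70, 0, -40], "angular": [0, 0, 0], "gripper": 1},
  {"dp": [70, 0, -40], "angular": [0, 0, 0], "gripper": 1},
])

```text
time_s: 10.4
tool_pos: [0.4318, -0.3431, 0.2051]
eef_rot: [-0.0, 0.0, 1.0, 0.0]
force: [-0.1, -0.0, 0.2]
gripper_width: 0.0215
finger_force: 0.0
```

Run:
```python
from h import *
d,s=grab('wrist','w5'); print(s['tool_pos'],s['eef_rot'],s['joints'],s['gripper_width'])
print(px('top0',[(439.5,174),(372,183)],[.1,.068]))
cv2.imwrite('pics/w5c.png',cv2.resize(d['img'][80:340,160:480],None,fx=2.3,fy=2.3,interpolation=cv2.INTER_CUBIC))
```

```text
[ 0.43177149 -0.34309656  0.20514934] [-2.95454356e-04  1.20051922e-04  9.99999926e-01  2.13272292e-04] [-3.16403831e-01  1.83648107e-01 -3.13378003e-01 -2.52000214e-04
 -1.07446450e+00 -1.25451252e+00] 0.021487852574854204
[[ 0.63952523 -0.41923737  0.1       ]
 [ 0.61587709 -0.21810738  0.068     ]]
```

View pics/w5c.png

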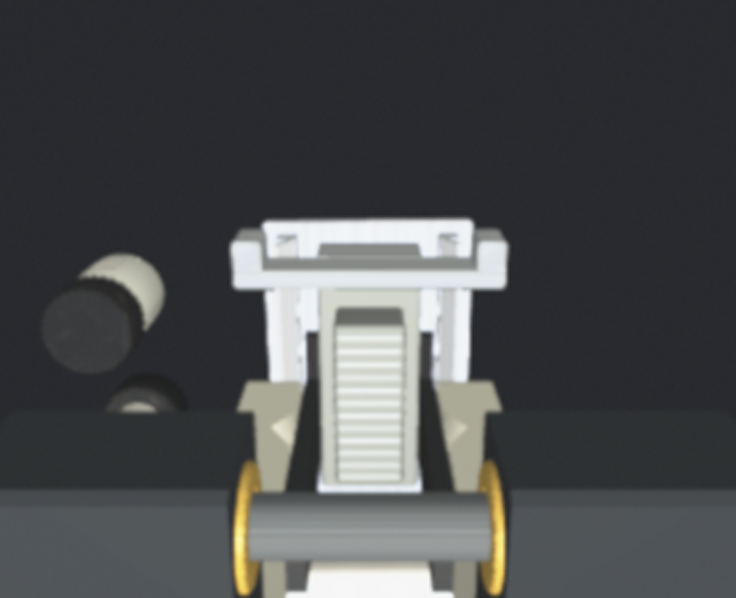

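The magazine lies straight and centred: the plate spans columns 232–507 of the crop and the track 264–473. I'll turn the gripper 90° so that the narrow back of the closed finger does the pushing.

>>> servo_tool([
  {"dp": [27, 0, 0], "angular": [0, 0, -0.145], "gripper": 1},
  {"dp": [27, 0, 0], "angular": [0, 0, -0.29], "gripper": 1},
  {"dp": [27, 0, 0], "angular": [0, 0, -0.435], "gripper": 1},
  {"dp": [27, 0, 0], "angular": [0, 0, -0.58], "gripper": 1},
  {"dp": [27, 0, 0], "angular": [0, 0, -0.725], "gripper": 1},
  {"dp": [27, 0, 0], "angular": [0, 0, -0.87], "gripper": 1},
  {"dp": [27, 0, 0], "angular": [0, 0, -1.015], "gripper": 1},
  {"dp": [27, 0, 0], "angular": [0, 0, -1.16], "gripper": 1},
])

```text
time_s: 11.25
tool_pos: [0.405, -0.343, 0.2047]
eef_rot: [-0.001, -0.551, 0.835, 0.001]
force: [0.9, 0.4, 0.2]
gripper_width: 0.0006
finger_force: 0.0
```

>>> servo_tool([
  {"dp": [0, 0, 0], "angular": [0, 0, -0.145], "gripper": 1},
  {"dp": [0, 0, 0], "angular": [0, 0, -0.29], "gripper": 1},
  {"dp": [0, 0, 0], "angular": [0, 0, -0.411], "gripper": 1},
  {"dp": [0, 0, 0], "angular": [0, 0, -0.411], "gripper": 1},
  {"dp": [0, 0, 0], "angular": [0, 0, -0.411], "gripper": 1},
])

```text
time_s: 11.75
tool_pos: [0.4048, -0.3431, 0.2051]
eef_rot: [-0.0, -0.706, 0.708, 0.001]
force: [-0.1, 0.5, 0.5]
gripper_width: 0.0003
finger_force: 0.0
```

Run:
```python
from h import *
np.set_printoptions(precision=4,suppress=True)
s=arm.read_state();print(s['tool_pos'],s['eef_rot'],s['gripper_width'])
P=np.array([(232,288),(507,288),(264,222),(473,222)],float)/2.3+[160,80]
print(px('w5',P,[.054,.054,.008,.008]))
```

```text
[ 0.4048 -0.3431  0.2051] [-0.0003 -0.7059  0.7083  0.0006] 0.0003316801551577398
[[ 0.447  -0.3978  0.054 ]
 [ 0.4469 -0.2869  0.054 ]
 [ 0.4308 -0.3902  0.008 ]
 [ 0.4307 -0.2954  0.008 ]]
```

>>> servo_tool([
  {"dp": [0, 0, 45], "angular": [0, 0, 0], "gripper": 1},
  {"dp": [0, 0, 90], "angular": [0, 0, 0], "gripper": 1},
  {"dp": [0, 0, 130], "angular": [0, 0, 0], "gripper": 1},
  {"dp": [0, 0, 155], "angular": [0, 0, 0], "gripper": 1},
  {"dp": [0, 0, 161], "angular": [0, 0, 0], "gripper": 1},
  {"dp": [0, 0, 161], "angular": [0, 0, 0], "gripper": 1},
  {"dp": [0, -4, 161], "angular": [0, 0, 0], "gripper": 1},
  {"dp": [0, -6, 161], "angular": [0, 0, 0], "gripper": 1},
])

```text
time_s: 12.55
tool_pos: [0.4122, -0.3438, 0.0466]
eef_rot: [0.001, -0.707, 0.707, -0.002]
force: [-0.0, 0.4, -0.9]
gripper_width: 0.0006
finger_force: 0.0
```

>>> servo_tool([
  {"dp": [0, -3, 0], "angular": [0, 0, 0], "gripper": 1},
  {"dp": [0, -6, 0], "angular": [0, 0, 0], "gripper": 1},
  {"dp": [0, -10, 0], "angular": [0, 0, 0], "gripper": 1},
  {"dp": [0, -14, 0], "angular": [0, 0, 0], "gripper": 1},
  {"dp": [0, -18, 0], "angular": [0, 0, 0], "gripper": 1},
  {"dp": [0, -22, 0], "angular": [0, 0, 0], "gripper": 1},
])

```text
time_s: 13.15
tool_pos: [0.4325, -0.3431, 0.0447]
eef_rot: [-0.0, -0.707, 0.707, 0.0]
force: [-1.4, -0.7, 1.2]
gripper_width: 0.0004
finger_force: 1.0
```

>>> servo_tool([
  {"dp": [0, -4, 0], "angular": [0, 0, 0], "gripper": 1},
  {"dp": [0, -8, 0], "angular": [0, 0, 0], "gripper": 1},
  {"dp": [0, -12, 0], "angular": [0, 0, 0], "gripper": 1},
  {"dp": [0, -16, 0], "angular": [0, 0, 0], "gripper": 1},
  {"dp": [0, -20, 0], "angular": [0, 0, 0], "gripper": 1},
  {"dp": [0, -24, 0], "angular": [0, 0, 0], "gripper": 1},
])

```text
time_s: 13.75
tool_pos: [0.457, -0.3432, 0.0448]
eef_rot: [0.0, -0.707, 0.707, -0.0]
force: [-0.9, -0.7, -0.7]
gripper_width: 0.0003
finger_force: 0.5
```

>>> servo_tool([
  {"dp": [0, -4, 0], "angular": [0, 0, 0], "gripper": 1},
  {"dp": [0, -8, 0], "angular": [0, 0, 0], "gripper": 1},
  {"dp": [0, -12, 0], "angular": [0, 0, 0], "gripper": 1},
  {"dp": [0, -16, 0], "angular": [0, 0, 0], "gripper": 1},
  {"dp": [0, -20, 0], "angular": [0, 0, 0], "gripper": 1},
  {"dp": [0, -24, 0], "angular": [0, 0, 0], "gripper": 1},
  {"dp": [0, -28, 0], "angular": [0, 0, 0], "gripper": 1},
  {"dp": [0, -32, 0], "angular": [0, 0, 0], "gripper": 1},
])

```text
time_s: 14.55
tool_pos: [0.4889, -0.3432, 0.0449]
eef_rot: [-0.0, -0.707, 0.707, 0.0]
force: [-0.2, 0.5, -1.0]
gripper_width: 0.0004
finger_force: 0.5
```

>>> servo_tool([
  {"dp": [0, -4, 0], "angular": [0, 0, 0], "gripper": 1},
  {"dp": [0, -8, 0], "angular": [0, 0, 0], "gripper": 1},
  {"dp": [0, -12, 0], "angular": [0, 0, 0], "gripper": 1},
  {"dp": [0, -16, 0], "angular": [0, 0, 0], "gripper": 1},
  {"dp": [0, -20, 0], "angular": [0, 0, 0], "gripper": 1},
  {"dp": [0, -24, 0], "angular": [0, 0, 0], "gripper": 1},
  {"dp": [0, -28, 0], "angular": [0, 0, 0], "gripper": 1},
  {"dp": [0, -32, 0], "angular": [0, 0, 0], "gripper": 1},
])

```text
time_s: 15.35
tool_pos: [0.521, -0.3432, 0.0449]
eef_rot: [0.0, -0.707, 0.707, -0.0]
force: [-1.8, 0.4, -0.1]
gripper_width: 0.0006
finger_force: 0.6
```

>>> servo_tool([
  {"dp": [0, -3, 0], "angular": [0, 0, 0], "gripper": 1},
  {"dp": [0, -6, 0], "angular": [0, 0, 0], "gripper": 1},
  {"dp": [0, -9, 0], "angular": [0, 0, 0], "gripper": 1},
  {"dp": [0, -12, 0], "angular": [0, 0, 0], "gripper": 1},
])

```text
time_s: 15.75
tool_pos: [0.5328, -0.3432, 0.0449]
eef_rot: [0.0, -0.707, 0.707, 0.0]
force: [-1.8, 0.3, -0.0]
gripper_width: 0.0009
finger_force: 0.6
```

Next I push in small steps until the force rises at the housing.

>>> servo_tool([
  {"dp": [0, -2, 0], "angular": [0, 0, 0], "gripper": 1},
  {"dp": [0, -4, 0], "angular": [0, 0, 0], "gripper": 1},
  {"dp": [0, -4, 0], "angular": [0, 0, 0], "gripper": 1},
])

```text
time_s: 16.05
tool_pos: [0.537, -0.3432, 0.0449]
eef_rot: [-0.0, 0.707, -0.707, 0.0]
force: [-0.1, -0.1, -0.7]
gripper_width: 0.0005
finger_force: 0.1
```

>>> servo_tool([
  {"dp": [0, -1.5, 0], "angular": [0, 0, 0], "gripper": 1},
  {"dp": [0, -3, 0], "angular": [0, 0, 0], "gripper": 1},
  {"dp": [0, -3, 0], "angular": [0, 0, 0], "gripper": 1},
])

```text
time_s: 16.35
tool_pos: [0.5398, -0.3432, 0.0449]
eef_rot: [-0.0, 0.707, -0.707, 0.0]
force: [-0.9, 0.9, -1.3]
gripper_width: 0.0006
finger_force: 0.3
```

>>> servo_tool([
  {"dp": [0, -1.5, 0], "angular": [0, 0, 0], "gripper": 1},
  {"dp": [0, -3, 0], "angular": [0, 0, 0], "gripper": 1},
  {"dp": [0, -3, 0], "angular": [0, 0, 0], "gripper": 1},
])

```text
time_s: 16.65
tool_pos: [0.5429, -0.3432, 0.0449]
eef_rot: [-0.0, 0.707, -0.707, 0.0]
force: [0.4, 0.3, -0.1]
gripper_width: 0.0006
finger_force: 0.3
```

Run:
```python
from h import *
a,s=grab('side','s2'); b,_=grab('wrist','w6')
A=cv2.resize(a['img'][190:350,270:450],None,fx=2.2,fy=2.2,interpolation=cv2.INTER_CUBIC)
B=cv2.resize(b['img'],(int(640*.55*1.0),int(400*.55)))
B=cv2.copyMakeBorder(B,0,A.shape[0]-B.shape[0],0,0,cv2.BORDER_CONSTANT)
cv2.imwrite('pics/m6.png',np.hstack([A,B])); print(s['force'])
```

```text
[ 0.39107546  0.2930119  -0.09789965]
```

View pics/m6.png

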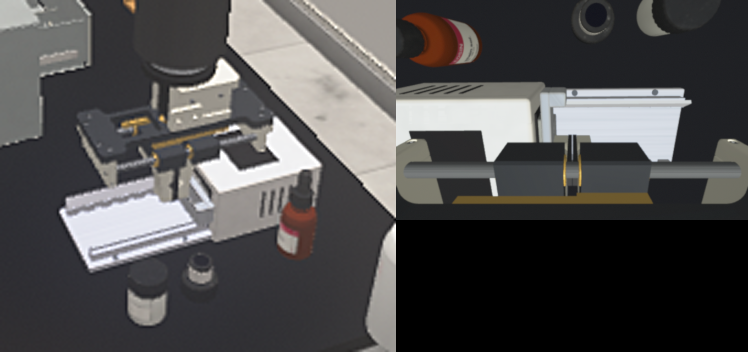

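The magazine is nearly home: the plate sits within a few mm of the housing face at about column 545, and the finger is behind it. I'll carry on until it stops.

>>> servo_tool([
  {"dp": [0, -1.5, 0], "angular": [0, 0, 0], "gripper": 1},
  {"dp": [0, -3, 0], "angular": [0, 0, 0], "gripper": 1},
  {"dp": [0, -3, 0], "angular": [0, 0, 0], "gripper": 1},
])

```text
time_s: 17.05
tool_pos: [0.5455, -0.3432, 0.0448]
eef_rot: [0.0, 0.707, -0.707, -0.0]
force: [-2.0, -0.7, 1.2]
gripper_width: 0.0001
finger_force: 1.0
```

>>> servo_tool([
  {"dp": [0, -1, 0], "angular": [0, 0, 0], "gripper": 1},
  {"dp": [0, -2, 0], "angular": [0, 0, 0], "gripper": 1},
  {"dp": [0, -2, 0], "angular": [0, 0, 0], "gripper": 1},
])

```text
time_s: 17.35
tool_pos: [0.5456, -0.3431, 0.0446]
eef_rot: [-0.001, -0.707, 0.707, 0.002]
force: [-7.6, 0.0, 4.0]
gripper_width: 0.0004
finger_force: 4.0
```

>>> servo_tool([
  {"dp": [0, -2, 0], "angular": [0, 0, 0], "gripper": 1},
  {"dp": [0, -2, 0], "angular": [0, 0, 0], "gripper": 1},
  {"dp": [0, -2, 0], "angular": [0, 0, 0], "gripper": 1},
])

```text
time_s: 17.65
tool_pos: [0.5456, -0.343, 0.0443]
eef_rot: [-0.002, -0.707, 0.707, 0.003]
force: [-12.6, 0.1, 5.9]
gripper_width: 0.0002
finger_force: 6.6
```

Run:
```python
from h import *
a,s=grab('wrist','w7'); print(s['tool_pos'],s['force'],s['wrist_torque'])
cv2.imwrite('pics/w7c.png',cv2.resize(a['img'][125:265,180:340],None,fx=4.2,fy=4.2,interpolation=cv2.INTER_CUBIC))
```

```text
[ 0.54564082 -0.34297138  0.04426588] [-12.62791178   0.05959063   5.86453202] [-0.06913917  4.44025912  0.00535402]
```

View pics/w7c.png

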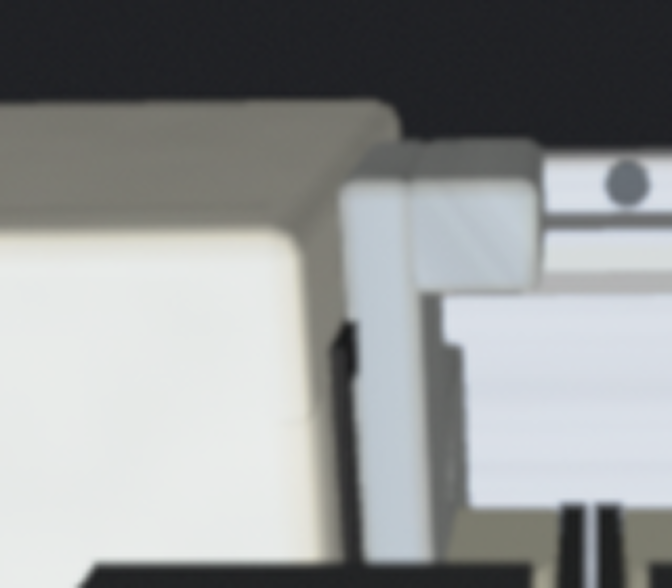

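Run:
```python
from h import *
P=np.array([(346,200),(360,480),(408,200),(428,480),(302,280),(318,480)],float)/4.2+[180,125]
print(px('w7',P,[.054]*4+[.072]*2).round(4))
```

```text
[[ 0.5694 -0.3957  0.054 ]
 [ 0.5696 -0.3661  0.054 ]
 [ 0.5634 -0.3957  0.054 ]
 [ 0.5625 -0.366   0.054 ]
 [ 0.5705 -0.3929  0.072 ]
 [ 0.5702 -0.3742  0.072 ]]
```

The plate front (0.5695) meets the housing face (0.570), so the magazine is home. I'll back off, rise and turn for the key.

>>> servo_tool([
  {"dp": [0, 6, 0], "angular": [0, 0, 0], "gripper": 1},
  {"dp": [0, 20, 0], "angular": [0, 0, 0], "gripper": 1},
  {"dp": [0, 20, 0], "angular": [0, 0, 0], "gripper": 1},
  {"dp": [0, 20, -40], "angular": [0, 0, 0], "gripper": 1},
  {"dp": [0, 20, -85], "angular": [0, 0, 0], "gripper": 1},
  {"dp": [0, 20, -130], "angular": [0, 0, 0.14], "gripper": 1},
  {"dp": [0, 20, -160], "angular": [0, 0, 0.28], "gripper": 1},
  {"dp": [0, 20, -160], "angular": [0, 0, 0.42], "gripper": 1},
])

```text
time_s: 18.5
tool_pos: [0.5323, -0.3444, 0.2111]
eef_rot: [0.003, -0.542, 0.84, -0.004]
force: [0.8, 0.6, -0.4]
gripper_width: 0.0002
finger_force: 0.0
```

>>> servo_tool([
  {"dp": [0, 0, 0], "angular": [0, 0, 0.14], "gripper": 0.1},
  {"dp": [0, 0, 0], "angular": [0, 0, 0.28], "gripper": 0.1},
  {"dp": [0, 0, 0], "angular": [0, 0, 0.42], "gripper": 0.1},
  {"dp": [0, 0, 0], "angular": [0, 0, 0.56], "gripper": 0.1},
  {"dp": [0, 0, 0], "angular": [0, 0, 0.7], "gripper": 0.1},
  {"dp": [0, 0, 0], "angular": [0, 0, 0.84], "gripper": 0.1},
  {"dp": [0, 0, 0], "angular": [0, 0, 0.98], "gripper": 0.1},
  {"dp": [0, 0, 0], "angular": [0, 0, 1.12], "gripper": 0.1},
])

```text
time_s: 19.3
tool_pos: [0.53, -0.3431, 0.2051]
eef_rot: [0.001, -0.013, 1.0, -0.0]
force: [-0.6, -0.7, 0.7]
gripper_width: 0.0394
finger_force: 0.0
```

Run:
```python
from h import *
s=arm.read_state();print(s['tool_pos'],s['eef_rot'],s['gripper_width'],s['joints'])
```

```text
[ 0.52995302 -0.34314804  0.20511166] [ 6.13711851e-04 -1.26020445e-02  9.99920394e-01 -1.30583932e-04] 0.03936344549111183 [-2.66000070e-01  3.10814852e-01 -1.40994911e-01 -9.61606643e-05
 -1.11773465e+00 -1.27954946e+00]
```

>>> servo_tool([
  {"dp": [-47, 122, 0], "angular": [0, 0, 0.025], "gripper": 0.1},
  {"dp": [-47, 122, 0], "angular": [0, 0, 0.025], "gripper": 0.1},
  {"dp": [-47, 122, 0], "angular": [0, 0, 0.025], "gripper": 0.1},
  {"dp": [-47, 122, 0], "angular": [0, 0, 0.025], "gripper": 0.1},
  {"dp": [-47, 122, 0], "angular": [0, 0, 0.025], "gripper": 0.1},
])

```text
time_s: 19.8
tool_pos: [0.5734, -0.2189, 0.2051]
eef_rot: [0.0, -0.004, 1.0, -0.0]
force: [0.6, -0.3, -0.7]
gripper_width: 0.0396
finger_force: 0.0
```

Run:
```python
from h import *
a,s=grab('wrist','w8'); print(s['tool_pos'],s['eef_rot'])
g=cv2.cvtColor(a['img'],cv2.COLOR_BGR2GRAY)
n,l,st,c=cv2.connectedComponentsWithStats((g<70).astype(np.uint8))
for i in range(1,n):
    if 40<st[i,4]<20000: print(st[i],c[i],px('w8',c[i],.066)[0].round(4))
print(g[190:280:6,270:380:5])
```

```text
[ 0.57335177 -0.21889099  0.20513601] [ 4.81287288e-04 -3.91726575e-03  9.99992211e-01 -1.83448874e-05]
[440 121 200   9 899] [543.68520578 124.70967742] [ 0.513  -0.0349  0.066 ]
[317 214   9  37 277] [321.33212996 231.94584838] [ 0.6104 -0.2173  0.066 ]
[ 75 324  28   9 242] [ 88.39256198 328.01239669] [ 0.7179 -0.4519  0.066 ]
[ 271  324  100   11 1015] [321.05812808 328.62561576] [ 0.7163 -0.2165  0.066 ]
[    0   339   640    61 19338] [318.00615369 384.11991933] [ 0.788  -0.2192  0.066 ]
[534 346  17  10 111] [541.75675676 349.88288288] [0.7405 0.0119 0.066 ]
[[235 234 235 235 235 235 236 237 236 236 236 235 236 235 235 235  67  36
   36  36  36  36]
 [239 239 240 240 240 239 239 240 240 241 240 240 239 240 239 239  91  36
   36  37  36  36]
 [240 240 240 239 191 186 185 185 185 185 185 185 184 184 184 184  59  37
   37  37  36  36]
 [240 239 239 240 189 185 185 184 158 196 213 213 169 183 184 183  56  36
   36  36  36  36]
 [239 240 239 240 190 184 184 161 209 207  35 119 210 204 183 183  52  36
   37  36  36  35]
 [238 240 240 241 188 184 184 207 211 188  35  58 210 209 174 1
[... 167 characters left out ...]
4  78 214 213 180 180  41  35
   35  36  36  36]
 [239 240 240 240 206 181 181 181 185 206  53  69 202 181 180 179  38  35
   37  36  37  37]
 [235 221 202 239 209 181 181 181 180 175  51  62 179 179 179 180  37  36
   37  35  47  47]
 [145  44  48 239 195 180 181 180 179 178  61 110 179 178 178 179  37  37
   36  38 144 145]
 [138  36  41 239 240 240 239 239 239 239 239 239 240 241 240 238  37  36
   32  37 126 145]
 [ 93  37  38 237 238 237 236 236 236 237 239 237 237 238 238 228  36  36
   33  37  68 150]
 [ 40  37  35  37  36  37  36  36  36  36  37  35  36  36  36  36  36  36
   32  37  37 162]
 [ 37  35  36  36  36  37  36  37  36  35  37  37  36  35  36  35  36  36
   32  33  37 132]]
```

Run:
```python
from h import *
print(px('w8',[(321.3,214),(321.3,251),(317,232),(326,232)],[.042,.068,.068,.068]).round(4))
g=cv2.cvtColor(cv2.imread('pics/w8.png'),cv2.COLOR_BGR2GRAY)
for r in(216,222,230,240,249):
    x=np.where(g[r,312:332]<120)[0]+312; print(r,x.min(),x.max())
```

```text
[[ 0.6018 -0.2174  0.042 ]
 [ 0.6287 -0.2171  0.068 ]
 [ 0.6097 -0.2212  0.068 ]
 [ 0.6096 -0.2131  0.068 ]]
216 318 325
222 316 326
230 317 325
240 317 326
249 317 325
```

>>> servo_tool([
  {"dp": [-42, 1, 40], "angular": [0, 0, 0], "gripper": 0.1},
  {"dp": [-42, 1, 80], "angular": [0, 0, 0], "gripper": 0.1},
  {"dp": [-42, 1, 120], "angular": [0, 0, 0], "gripper": 0.1},
  {"dp": [-42, 1, 145], "angular": [0, 0, 0], "gripper": 0.1},
  {"dp": [-42, 1, 154], "angular": [0, 0, 0], "gripper": 0.1},
  {"dp": [-42, 1, 154], "angular": [0, 0, 0], "gripper": 0.1},
  {"dp": [-42, 1, 154], "angular": [0, 0, 0], "gripper": 0.1},
])

```text
time_s: 20.55
tool_pos: [0.6151, -0.2193, 0.0515]
eef_rot: [0.0, -0.003, 1.0, -0.0]
force: [0.2, 0.4, -0.3]
gripper_width: 0.0396
finger_force: 0.0
```

>>> servo_tool([
  {"dp": [0, 0, 0], "angular": [0, 0, 0], "gripper": 1},
  {"dp": [0, 0, 0], "angular": [0, 0, 0], "gripper": 1},
  {"dp": [0, 0, 0], "angular": [0, 0, 0], "gripper": 1},
  {"dp": [0, 0, 0], "angular": [0, 0, 0], "gripper": 1},
  {"dp": [0, 0, 0], "angular": [0, 0, 0], "gripper": 1},
  {"dp": [0, 0, 0], "angular": [0, 0, 0], "gripper": 1},
], squeeze=15)

```text
time_s: 21.15
tool_pos: [0.615, -0.2176, 0.0513]
eef_rot: [0.0, -0.003, 1.0, 0.0]
force: [-0.5, 5.6, 4.0]
gripper_width: 0.0089
finger_force: 15.0
```

>>> servo_tool([
  {"dp": [0, 1, 0], "angular": [0, 0, 0.14], "gripper": 1},
  {"dp": [0, 1, 0], "angular": [0, 0, 0.28], "gripper": 1},
  {"dp": [0, 1, 0], "angular": [0, 0, 0.42], "gripper": 1},
  {"dp": [0, 1, 0], "angular": [0, 0, 0.56], "gripper": 1},
  {"dp": [0, 1, 0], "angular": [0, 0, 0.7], "gripper": 1},
  {"dp": [0, 1, 0], "angular": [0, 0, 0.84], "gripper": 1},
  {"dp": [0, 1, 0], "angular": [0, 0, 0.95], "gripper": 1},
  {"dp": [0, 1, 0], "angular": [0, 0, 1.02], "gripper": 1},
])

```text
time_s: 21.95
tool_pos: [0.6148, -0.2181, 0.0514]
eef_rot: [0.0, 0.487, 0.873, -0.0]
force: [-1.9, -2.0, 2.6]
gripper_width: 0.0088
finger_force: 15.0
```

Run:
```python
from h import *
s=arm.read_state();print(s['tool_pos'],s['eef_rot'],s['force'],s['wrist_torque'],s['joints'][5])
```

```text
[ 0.6147724  -0.21808145  0.05138363] [ 1.89671687e-04  4.87353322e-01  8.73204795e-01 -2.98115240e-04] [-1.86318066 -2.01548488  2.61672637] [-0.95052222  0.46761646  0.0818635 ] -2.5475256306928205
```

>>> servo_tool([
  {"dp": [0, 0, 0], "angular": [0, 0, 0.06], "gripper": 1},
  {"dp": [0, 0, 0], "angular": [0, 0, 0.1], "gripper": 1},
  {"dp": [0, 0, 0], "angular": [0, 0, 0.12], "gripper": 1},
  {"dp": [0, 0, 0], "angular": [0, 0, 0.12], "gripper": 1},
  {"dp": [0, 0, 0], "angular": [0, 0, 0.12], "gripper": 1},
])

```text
time_s: 22.45
tool_pos: [0.6147, -0.2181, 0.0513]
eef_rot: [0.0, 0.537, 0.844, -0.0]
force: [-1.0, -5.4, 4.8]
gripper_width: 0.0091
finger_force: 15.5
```

Run:
```python
from h import *
s=arm.read_state();print(s['tool_pos'],s['eef_rot'],s['force'],s['wrist_torque'],s['joints'][5])
```

```text
[ 0.61470213 -0.21806914  0.05131131] [ 1.41364154e-04  5.36675650e-01  8.43788566e-01 -2.87450755e-04] [-1.01822504 -5.38347233  4.79222768] [-1.85019736  0.90581454  0.36485809] -2.6623166065597714
```

>>> servo_tool([
  {"dp": [0, 0, 0], "angular": [0, 0, 0], "gripper": -0.25},
  {"dp": [0, 0, 0], "angular": [0, 0, 0], "gripper": -0.25},
  {"dp": [0, 0, 0], "angular": [0, 0, 0], "gripper": -0.25},
  {"dp": [0, 0, 0], "angular": [0, 0, 0], "gripper": -0.25},
  {"dp": [0, 0, -25], "angular": [0, 0, 0], "gripper": -0.25},
  {"dp": [0, 0, -70], "angular": [0, 0, 0], "gripper": -0.25},
  {"dp": [0, 0, -120], "angular": [0, 0, 0], "gripper": -0.25},
  {"dp": [0, 0, -154], "angular": [0, 0, 0], "gripper": -0.25},
])

```text
time_s: 23.25
tool_pos: [0.6157, -0.2171, 0.2083]
eef_rot: [0.001, 0.537, 0.844, 0.001]
force: [1.0, 0.1, -0.3]
gripper_width: 0.0546
finger_force: 0.0
```

>>> servo_tool([
  {"dp": [0, 0, 0], "angular": [0, 0, -0.14], "gripper": -0.25},
  {"dp": [0, 0, 0], "angular": [0, 0, -0.28], "gripper": -0.25},
  {"dp": [0, 0, 0], "angular": [0, 0, -0.42], "gripper": -0.25},
  {"dp": [0, 0, 0], "angular": [0, 0, -0.56], "gripper": -0.25},
  {"dp": [0, 0, 0], "angular": [0, 0, -0.7], "gripper": -0.25},
  {"dp": [0, 0, 0], "angular": [0, 0, -0.84], "gripper": -0.25},
  {"dp": [0, 0, 0], "angular": [0, 0, -0.98], "gripper": -0.25},
  {"dp": [0, 0, 0], "angular": [0, 0, -1.12], "gripper": -0.25},
])

```text
time_s: 24.05
tool_pos: [0.6148, -0.2168, 0.2045]
eef_rot: [-0.0, 0.004, 1.0, 0.0]
force: [0.9, -0.7, 0.3]
gripper_width: 0.055
finger_force: 0.0
```

>>> servo_tool([
  {"dp": [42, 0, 0], "angular": [0, 0, 0], "gripper": -0.25},
  {"dp": [42, 0, 0], "angular": [0, 0, 0], "gripper": -0.25},
  {"dp": [42, 0, 0], "angular": [0, 0, 0], "gripper": -0.25},
])

```text
time_s: 24.35
tool_pos: [0.5724, -0.2165, 0.2052]
eef_rot: [0.0, 0.007, 1.0, 0.0]
force: [0.1, 0.1, -0.1]
gripper_width: 0.0547
finger_force: 0.0
```

Run:
```python
from h import *
a,s=grab('wrist','w9'); print(s['tool_pos'],s['eef_rot'])
g=cv2.cvtColor(a['img'],cv2.COLOR_BGR2GRAY)
n,l,st,c=cv2.connectedComponentsWithStats((g<70).astype(np.uint8))
for i in range(1,n):
    if 100<st[i,4]<2000 and 200<c[i][1]<270: print(st[i],c[i])
# scene check against the first top picture (bystanders) and against w7 (plate)
t,_=grab('top','top1')
d=cv2.absdiff(t['img'],cv2.imread('pics/top0.png')).max(2)
for nm,(u,v) in dict(case=(448,233),eye=(446,213),bottle=(440,175),dish=(237,157)).items(): print(nm,d[v-10:v+10,u-10:u+10].mean())
```

```text
[ 0.57240194 -0.21649011  0.2052102 ] [3.01367963e-04 7.13550439e-03 9.99974460e-01 2.72102581e-04]
[316 214   8  38 282] [319.52836879 232.85106383]
case 3.0
eye 5.6025
bottle 8.1275
dish 0.51
```

The key is back at rest: the blob is upright at (320,233), as before. The magazine has not been touched since it went home. Handing in.

```bash
python3 -c "
from workcell import arm
print(arm.finish_job())"
```

```text
the job is handed in; nothing more can be done
None
```

I laid the magazine in the track and pushed it home until its plate met the housing. Then I turned the key to its stop and let it spring back, and handed the job in at about 24 s; I never touched the bystanders, and no verdict came back.

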